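# Put together the three-tier cake stand

## Task

Put the cake stand together on its wooden foot, wherever that stands: first the largest tier, then the middle one, then the smallest, and last the wooden knob on top, each fully down on the stub of the piece below. Keep the china tiers and the knob upright all the way, leave the jam jar, salt shaker and nearby spice jar where they are, and let go of the finished stand.

Things in the scene. Friction and masses are not known exactly. Their poses are not given: they have to be found in the camera images.
- stand_foot: bottom piece of the stand, fast to the worktop: a wooden disc 104 mm across, 10 mm thick, with a short post 34 mm thick that ends in a flat shoulder 30 mm above the worktop, with a pointed stub (18 mm wide at its base, 8 mm at its tip) from 30 to 40 mm. Origin: centre of its underside, z up
- large_tier: largest tier: white china plate 150 mm across (rim 22 mm above the origin, floor 18) with a wooden column 34 mm thick in its centre up to 70 mm, then a pointed stub to 80 mm (18 mm wide, tip 8). Below it a foot ring, 42 mm across, 12 mm high, hole 21 mm, fits over the stub of the piece below. Origin: centre of the underside, z up. Seated, it is 30 mm above that piece's origin. About 0.35 kg; grasp the column
- medium_tier: middle tier: white china plate 120 mm across (rim 22 mm above the origin, floor 18) with a wooden column 34 mm thick in its centre up to 70 mm, then a pointed stub to 80 mm (18 mm wide, tip 8). Below it a foot ring, 42 mm across, 12 mm high, hole 21 mm, fits over the stub of the piece below. Origin: centre of the underside, z up. Seated, it is 70 mm above that piece's origin. About 0.28 kg; grasp the column
- small_tier: smallest tier: white china plate 90 mm across (rim 22 mm above the origin, floor 18) with a wooden column 34 mm thick in its centre up to 70 mm, then a pointed stub to 80 mm (18 mm wide, tip 8). Below it a foot ring, 42 mm across, 12 mm high, hole 21 mm, fits over the stub of the piece below. Origin: centre of the underside, z up. Seated, it is 70 mm above that piece's origin. About 0.20 kg; grasp the column
- top_knob: knob that finishes the stand: a plain upright wooden cylinder 34 mm thick and 48 mm high with a small brass disc on top and no plate; its lowest 12 mm are a foot ring 42 mm across with a hole 21 mm wide and 12 mm deep underneath. Origin: centre of its underside, z up. It stands 70 mm above the origin of the tier it is seated on. Weighs about 0.08 kg
- jam_jar: bystander: round glass jam jar with a red lid, 65 mm across and 86 mm high; origin at the centre of its underside
- salt_shaker: bystander: small salt shaker with a grey top, 44 mm across and 90 mm high; origin at the centre of its underside
- spice_jar: bystander: glass spice jar with a dark lid, 41 mm across and 105 mm high, in the working area and not at the wall; origin at the centre of its underside
Mind the look-alikes: they are no part of the job. Leave any pink or purple look-alike of the top_knob alone.

How it is judged (in metres and radians):
On the way, in this order (a step that is already met when the one before it is completed fails the run):
1. the large tier is seated on the stand foot (horizontal distance between large_tier and stand_foot below 0.006 m and z of large_tier in the frame of stand_foot between 0.026 and 0.034 m and angle between large_tier's own z axis and vertical below 0.06 rad), for 0.2 s.
2. the medium tier is seated on the large tier (horizontal distance between medium_tier and large_tier below 0.006 m and z of medium_tier in the frame of large_tier between 0.066 and 0.074 m and angle between medium_tier's own z axis and vertical below 0.06 rad), for 0.2 s.
3. the small tier is seated on the medium tier (horizontal distance between small_tier and medium_tier below 0.006 m and z of small_tier in the frame of medium_tier between 0.066 and 0.074 m and angle between small_tier's own z axis and vertical below 0.06 rad), for 0.2 s.
4. the top knob is seated on the small tier (horizontal distance between top_knob and small_tier below 0.006 m and z of top_knob in the frame of small_tier between 0.066 and 0.074 m and angle between top_knob's own z axis and vertical below 0.06 rad), for 0.2 s.
At the end, for the whole second after the job is handed in: On the foot stand, upwards, the large, middle and small tier and the knob, each within 6 mm of the axis of the piece below, fully down within 4 mm, upright within 0.06 rad, all at rest and released (all of step 1 and all of step 2 and all of step 3 and all of step 4 and linear speed of each of large_tier, medium_tier, small_tier, top_knob below 0.02 m/s and angular speed of each of large_tier, medium_tier, small_tier, top_knob below 0.2 rad/s); the robot touches nothing.
It fails at once if the jam jar is shifted by more than 30 mm or tipped over (distance of jam_jar from where it was at the start of the episode above 0.03 m or angle between jam_jar's own z axis and vertical above 0.5 rad).
It fails at once if the salt shaker is shifted by more than 30 mm or tipped over (distance of salt_shaker from where it was at the start of the episode above 0.03 m or angle between salt_shaker's own z axis and vertical above 0.5 rad).
It fails at once if the spice jar is shifted by more than 30 mm or tipped over (distance of spice_jar from where it was at the start of the episode above 0.03 m or angle between spice_jar's own z axis and vertical above 0.5 rad).
It fails at once if a tier or the knob is tipped by more than about 35 degrees (angle between any of large_tier, medium_tier, small_tier, top_knob's own z axis and vertical above 0.6 rad).
It also fails if it takes over 112 s, if anything falls off the work surface, if the arm or the gripper's body presses on something with over 40 N, if the wrist force passes 120 N, or if a joint passes its speed limit or range.

## Robot

A 6-joint arm with a two-finger parallel gripper is mounted at the origin on a cart in front of the work surface, level with it; the furniture and walls round the work are solid. World frame = base frame: x ahead of the robot, y to its left, z up, the work surface at z = 0. Lengths are in mm, angles in rad, forces in N, time in s.
With the tool pointing down it reaches from about 400 to 925 mm from the base axis. Payload 3.4 kg.
Tool frame: the origin (TCP) lies midway between the tips of the shut fingers; the grasp point (between the pads) lies 19 mm behind it (pinch_z is the distance from the TCP to the grasp point, in mm); z points along the fingers, y is the line along which they close (so a half turn about z gives the same grasp; the last joint's range is limited). The gripper opens to 85 mm and grips with 20 to 120 N. Pads are 22 mm wide; open, the fingers measure 114 mm over their backs; the gripper's body (76 mm by 85 mm) begins 54 mm behind the grasp point. The pads swing forward as they close: fully open they stand 13 mm farther back than shut.
Start: joints at [1.107, 0.307, 1.506, -0, 1.328, -0.073], TCP at [218.525, 531.863, 231.305] pointing down, gripper open.
Joint ranges: [-3.12, 3.12], [-1.05, 2.28], [0.14, 2.33], [-1.42, 4.57], [0.1, 2.73], [-2.68, 2.68]. Speed limits (rad/s): [2.57, 2.57, 3.14, 3.14, 3.14, 3.14].

## Interface

Orientations are given as a 3x3 rotation matrix whose columns are the frame's x, y, z axes.
In Python, from cell import * gives the robot as it stands.
- The arm moves only by the tool step_arm, never from a script. Its argument "plan" is a list of rows, each an object of numbers: "jaw": the finger opening in m, from 0 to 0.0854; "dx", "dy", "dz": the shift along the tool's x, y, z in m; "turn": the turn about the tool's z in degrees. In form: [{"jaw": .., "dx": .., "dy": .., "dz": .., "turn": ..}, ...]. A call has 1 to 20 rows; each row shifts and turns the commanded pose from where the row before left it, along the tool's axes as they then stand; what a row does not reach is not made up. A row lasts 1/10 s, in which the tool goes at most 50 mm and 8.59 degrees, less where a joint would pass 70% of its speed; a pose out of reach is approached as far as the arm can. A call with a gripper value outside its range is refused whole. The fingers move at their own pace and stop on an object; "squeeze" is the grip in N (left out, the last holds). Time passes only in rows, so rows that do not move let the fingers close. It gives the time, the measured TCP pose, the force, the opening and the grip force at its end, in the units of the state.
- sense(): the state, without advancing time (a new reading comes with each control period).
- get_image(name): name is "scene" or "top"; returns the picture (480x640x3 uint8, red, green, blue); there is no depth.
- camera_model(name): a dict with "fx", "fy", "cx", "cy" (pixels), "dist_coeffs" ([k1, k2, p1, p2, k3] as OpenCV has them; the pictures are not rectified), "rvec" (rotation vector, rad) and "tvec" (3), from world to camera coordinates, as OpenCV has them. Camera axes: x right, y down, z forward; pixel columns grow to the right and rows downward; lengths in mm; the calibration is good to about 2 mm. A picture is of the moment at which its call begins. camera_model takes no time and is no camera call.
- sign_off(): hands the job in; it is judged then, once.
The state is a dict: "clock": time; "joints": joint angles; "qd": joint speeds; "joint_efforts": joint torques, N m; "tool_pos": TCP position; "tool_rot": TCP orientation; "wrist_force": force on the tool from outside, world axes, zero at the start; "wrist_torque": the same for the moment, N m; "finger_gap": opening from 0.0 (shut) to 1.0 (fully open); "gripper_force": force on a finger pad.
Only numpy, scipy, OpenCV 4.12 (cv2) and the standard library are available. Lean on these libraries where they do the work, as an engineer would, in place of code of your own. Each camera call takes 0.05 s, during which the arm holds its last target. There are 200 camera calls.

## Working session

There is one attempt and no reset: what is moved stays moved. The work goes in short steps, Python scripts to look and compute and a tool call to move; the robot and the scene stay as the last step left them, time stands still between calls to the robot, and variables do not carry over. Pictures are saved under pics/ and viewed, at most 14 in all, crops included, and the job is handed in when it is done.

Besides the shell and the picture viewer there is one more tool, called after "Request:" as a command line: name --argument value ..., lists and objects as JSON in quotes. step_arm: Moves the arm, as the interface text tells. Its arguments: {"type":"object","properties":{"plan":{"type":"array","items":{"type":"object","properties":{"jaw":{"type":"number"},"dx":{"type":"number"},"dy":{"type":"number"},"dz":{"type":"number"},"turn":{"type":"number"}}}},"squeeze":{"type":"number"}},"required":["plan"]}

```bash
mkdir -p pics; ls
cat > h.py <<'E'
from cell import *
import numpy as np, cv2
def snap(n,f):
    im=get_image(n); cv2.imwrite('pics/'+f,cv2.cvtColor(im,cv2.COLOR_RGB2BGR)); return im
def K(c): return np.array([[c['fx'],0,c['cx']],[0,c['fy'],c['cy']],[0,0,1.]]),np.array(c['dist_coeffs'])
def p2w(n,uv,z):
    c=camera_model(n);k,d=K(c);R=cv2.Rodrigues(np.array(c['rvec'],float))[0];t=np.array(c['tvec'],float).ravel()
    p=cv2.undistortPoints(np.array([[uv]],float),k,d)[0,0]
    ray=R.T@np.array([p[0],p[1],1]);o=-R.T@t
    return o+ray*(z-o[2])/ray[2]
def w2p(n,P):
    c=camera_model(n);k,d=K(c)
    return cv2.projectPoints(np.array(P,float).reshape(-1,1,3),np.array(c['rvec'],float),np.array(c['tvec'],float),k,d)[0].reshape(-1,2)
E
python3 - <<'E'
from h import *
snap('top','top0.png');snap('scene','scene0.png')
for n in('top','scene'):
    c=camera_model(n);R=cv2.Rodrigues(np.array(c['rvec'],float))[0];print(n,c['fx'],-R.T@np.array(c['tvec'],float).ravel(),R[2])
s=sense();print(s['tool_pos'],s['tool_rot'],s['clock'])
E
```

```text
pics
top 479.73912121139523 [ 422.13313995   66.87721849 1058.00939335] [ 0.1563007   0.00471429 -0.98769827]
scene 520.9834750766584 [ 165.82575246 -773.85467992  477.84889423] [ 0.41757357  0.80580373 -0.41989601]
[218.24708513 531.29397865 230.47580199] [[-9.24994250e-01  3.79980168e-01 -8.42363261e-04]
 [ 3.79981074e-01  9.24992764e-01 -1.66427524e-03]
 [ 1.46788338e-04 -1.85952712e-03 -9.99998260e-01]] 0.1
```

View pics/top0.png

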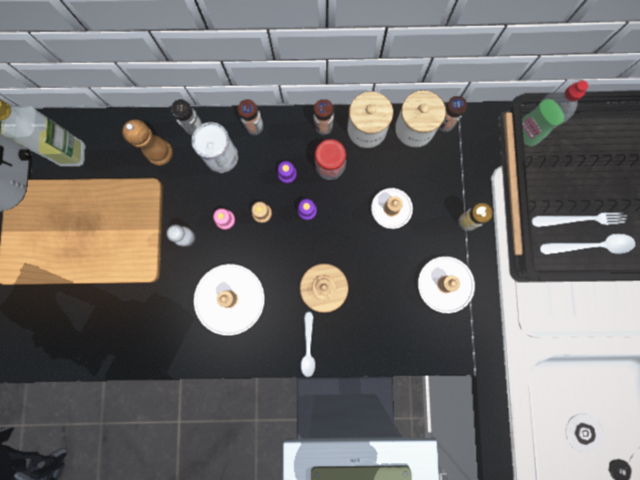

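View pics/scene0.png

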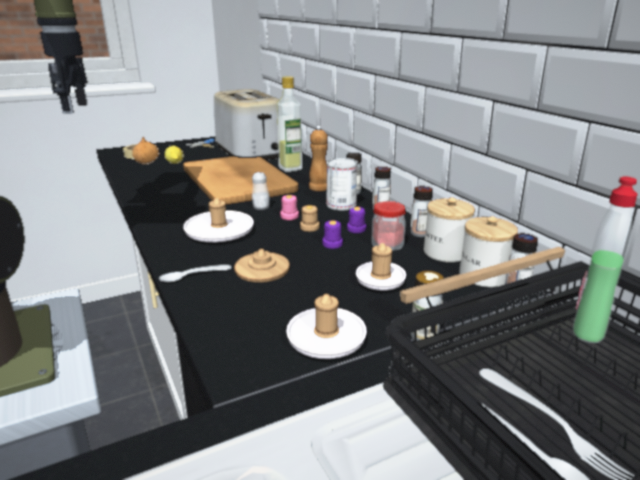

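The top view shows the large tier at (229,299), the foot at (324,288), the medium tier at (446,285), the small tier at (392,208) and the salt shaker at (180,235). The jam jar is at (331,160), and the jar in the working area is at (476,216).
Things that could be taken for the knob are the wooden one with a brass disc at (262,211), pink at (224,218), and purple at (287,171) and (307,209). By the description I choose (262,211). The scene view agrees.

```bash
cat > m.py <<'E'
from h import *
from scipy.optimize import least_squares
def circ(im,n,box,z,kind):
    u0,v0,u1,v1=box; hsv=cv2.cvtColor(im,cv2.COLOR_RGB2HSV)
    if kind=='white': m=(hsv[...,2]>140)&(hsv[...,1]<60)
    else: m=(hsv[...,1]>60)&(hsv[...,2]>90)
    mm=np.zeros(m.shape,np.uint8);mm[v0:v1,u0:u1]=m[v0:v1,u0:u1]
    cs=cv2.findContours(mm,cv2.RETR_EXTERNAL,cv2.CHAIN_APPROX_NONE)[0]
    c=max(cs,key=cv2.contourArea);c=cv2.convexHull(c)[:,0]
    P=np.array([p2w(n,p,z)[:2] for p in c])
    f=least_squares(lambda q:np.hypot(P[:,0]-q[0],P[:,1]-q[1])-q[2],[*P.mean(0),50],loss='soft_l1',f_scale=1.5)
    return f.x.round(1),np.abs(f.fun).mean().round(2)
E
python3 - <<'E'
from m import *
im=get_image('top')
for nm,b,z,k in [('large',(185,255,275,345),22,'white'),('med',(410,250,484,320),22,'white'),('small',(362,180,420,235),22,'white'),('foot',(294,258,355,319),10,'wood'),('knob',(245,195,280,230),48,'wood')]:
    print(nm,circ(im,'top',b,z,k))
for nm,p,z in[('large tip',(228,295),80),('med tip',(452,281),80),('small tip',(396,202),80),('foot tip',(323,285),40),('knob top',(262,208),48),('salt',(176,231),90),('jam',(330,150),86),('spice',(483,211),105)]: print(nm,p2w('top',p,z).round(0))
crop=im[150:350,170:500];cv2.imwrite('pics/c1.png',cv2.cvtColor(cv2.resize(crop,None,fx=2.4,fy=2.4,interpolation=cv2.INTER_CUBIC),cv2.COLOR_RGB2BGR))
E
```

```text
large (array([444.5, 274.2,  75.6]), np.float64(0.18))
med (array([ 469. , -191.3,   60.6]), np.float64(0.18))
small (array([637.7, -81.6,  45.5]), np.float64(0.16))
foot (array([466. ,  70.7,  53.3]), np.float64(0.12))
knob (array([628.3, 202.8,  22.9]), np.float64(1.13))
large tip [451. 264.  80.]
med tip [ 472. -189.   80.]
small tip [638. -83.  80.]
foot tip [470.  72.  40.]
knob top [636. 201.  48.]
salt [582. 370.  90.]
jam [751.  53.  86.]
spice [ 611. -253.  105.]
```

View pics/c1.png

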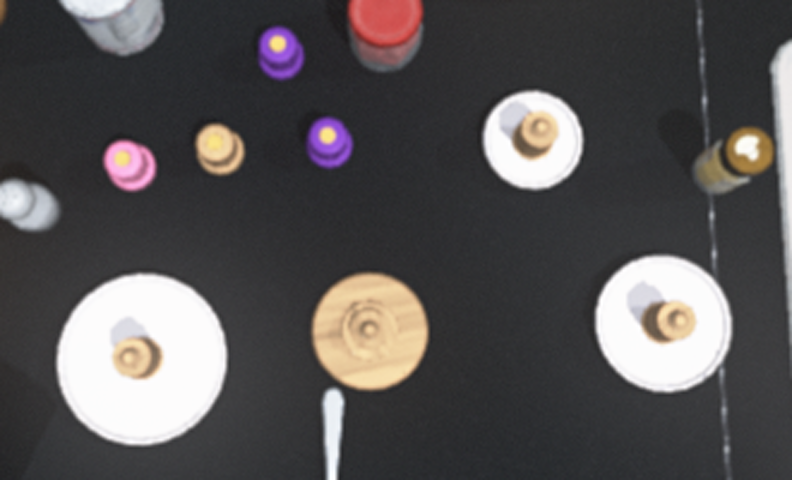

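The close crop shows the wooden knob with its brass disc at about (259,210), clearly different from the pink and purple ones. The tips show clearly at large (224.2,298.7), medium (453.3,283.8), small (395.4,202.9) and foot (323.8,286.7). I'll check the tips numerically while starting a first move to align the tool with the world axes.

Run:
```python
from h import *
for nm,p,z in[('large tip',(224.2,298.7),80),('med tip',(453.3,283.8),80),('small tip',(395.4,202.9),80),('foot tip',(323.8,286.7),40),('knob top',(259.2,209.6),48.5),('pink',(220.5,216.2),48),('purple',(306.7,206),48)]: print(nm,p2w('top',p,z).round(1))
```

```text
large tip [443.8 271.6  80. ]
med tip [ 466.8 -191.7   80. ]
small tip [635.9 -81.4  80. ]
foot tip [466.5  70.3  40. ]
knob top [632.9 206.4  48.5]
pink [619.9 289.4  48. ]
purple [639.2 104.4  48. ]
```

Request:
step_arm --plan '[{"turn":-7.4,"jaw":0.0854},{"turn":-7.4},{"turn":-7.5},{}]' --squeeze 40

```text
$.plan[0]: bad value
```

Request:
step_arm --plan '[{"jaw":0.085,"dx":0,"dy":0,"dz":0,"turn":-7.4},{"jaw":0.085,"dx":0,"dy":0,"dz":0,"turn":-7.4},{"jaw":0.085,"dx":0,"dy":0,"dz":0,"turn":-7.5},{"jaw":0.085,"dx":0,"dy":0,"dz":0,"turn":0}]' --squeeze 40

```text
clock: 0.55
tool_pos: [218.4, 531.6, 230.9]
tool_rot: [[-1.0, 0.0, -0.0], [0.0, 1.0, -0.001], [0.0, -0.001, -1.0]]
wrist_force: [-0.5, 1.1, 0.0]
finger_gap: 0.999
gripper_force: 0.0
```

Request:
step_arm --plan '[{"dx":-0.0226,"dy":-0.0259},{"dx":-0.0226,"dy":-0.0259},{"dx":-0.0226,"dy":-0.0259},{"dx":-0.0226,"dy":-0.0259},{"dx":-0.0226,"dy":-0.0259},{"dx":-0.0226,"dy":-0.0259},{"dx":-0.0226,"dy":-0.0259},{"dx":-0.0226,"dy":-0.0259},{"dx":-0.0226,"dy":-0.0259},{"dx":-0.0226,"dy":-0.0259},{"dz":0},{"dz":0}]'

```text
$.plan[0]: bad value
```

Request:
step_arm --plan '[{"jaw":0.085,"dx":-0.0226,"dy":-0.0259,"dz":0,"turn":0},{"jaw":0.085,"dx":-0.0226,"dy":-0.0259,"dz":0,"turn":0},{"jaw":0.085,"dx":-0.0226,"dy":-0.0259,"dz":0,"turn":0},{"jaw":0.085,"dx":-0.0226,"dy":-0.0259,"dz":0,"turn":0},{"jaw":0.085,"dx":-0.0226,"dy":-0.0259,"dz":0,"turn":0},{"jaw":0.085,"dx":-0.0226,"dy":-0.0259,"dz":0,"turn":0},{"jaw":0.085,"dx":-0.0226,"dy":-0.0259,"dz":0,"turn":0},{"jaw":0.085,"dx":-0.0226,"dy":-0.0259,"dz":0,"turn":0},{"jaw":0.085,"dx":-0.0226,"dy":-0.0259,"dz":0,"turn":0},{"jaw":0.085,"dx":-0.0226,"dy":-0.0259,"dz":0,"turn":0},{"jaw":0.085,"dx":0,"dy":0,"dz":0,"turn":0},{"jaw":0.085,"dx":0,"dy":0,"dz":0,"turn":0}]'

```text
clock: 1.75
tool_pos: [444.5, 272.2, 231.1]
tool_rot: [[-1.0, 0.005, -0.001], [0.005, 1.0, 0.0], [0.001, 0.0, -1.0]]
wrist_force: [-0.1, -0.5, 0.2]
finger_gap: 0.993
gripper_force: 0.0
```

Request:
step_arm --plan '[{"jaw":0.085,"dx":0,"dy":0,"dz":0.03,"turn":0},{"jaw":0.085,"dx":0,"dy":0,"dz":0.03,"turn":0},{"jaw":0.085,"dx":0,"dy":0,"dz":0.03,"turn":0},{"jaw":0.085,"dx":0,"dy":0,"dz":0.03,"turn":0},{"jaw":0.085,"dx":0,"dy":0,"dz":0.03,"turn":0},{"jaw":0.085,"dx":0,"dy":0,"dz":0.024,"turn":0},{"jaw":0.085,"dx":0,"dy":0,"dz":0.024,"turn":0},{"jaw":0.085,"dx":0,"dy":0,"dz":0,"turn":0},{"jaw":0.025,"dx":0,"dy":0,"dz":0,"turn":0},{"jaw":0.025,"dx":0,"dy":0,"dz":0,"turn":0},{"jaw":0.025,"dx":0,"dy":0,"dz":0,"turn":0},{"jaw":0.025,"dx":0,"dy":0,"dz":0,"turn":0},{"jaw":0.025,"dx":0,"dy":0,"dz":0,"turn":0},{"jaw":0.025,"dx":0,"dy":0,"dz":0,"turn":0},{"jaw":0.025,"dx":0,"dy":0,"dz":0,"turn":0},{"jaw":0.025,"dx":0,"dy":0,"dz":0,"turn":0}]'

```text
clock: 3.35
tool_pos: [445.2, 273.2, 34.7]
tool_rot: [[-1.0, 0.001, 0.002], [0.001, 1.0, 0.001], [-0.002, 0.001, -1.0]]
wrist_force: [-0.6, -0.9, 5.8]
finger_gap: 0.386
gripper_force: 39.6
```

Request:
step_arm --plan '[{"jaw":0.025,"dx":0,"dy":0,"dz":-0.01,"turn":0},{"jaw":0.025,"dx":0,"dy":0,"dz":-0.02,"turn":0},{"jaw":0.025,"dx":0,"dy":0,"dz":-0.02,"turn":0},{"jaw":0.025,"dx":0,"dy":0,"dz":-0.01,"turn":0},{"jaw":0.025,"dx":-0.001,"dy":-0.01,"dz":0,"turn":0},{"jaw":0.025,"dx":-0.002,"dy":-0.02,"dz":0,"turn":0},{"jaw":0.025,"dx":-0.002,"dy":-0.025,"dz":0,"turn":0},{"jaw":0.025,"dx":-0.003,"dy":-0.025,"dz":0,"turn":0},{"jaw":0.025,"dx":-0.003,"dy":-0.025,"dz":0,"turn":0},{"jaw":0.025,"dx":-0.003,"dy":-0.025,"dz":0,"turn":0},{"jaw":0.025,"dx":-0.003,"dy":-0.025,"dz":0,"turn":0},{"jaw":0.025,"dx":-0.002,"dy":-0.02,"dz":0,"turn":0},{"jaw":0.025,"dx":-0.001,"dy":-0.018,"dz":0,"turn":0},{"jaw":0.025,"dx":-0.001,"dy":-0.01,"dz":0,"turn":0},{"jaw":0.025,"dx":0,"dy":0,"dz":0,"turn":0},{"jaw":0.025,"dx":0,"dy":0,"dz":0,"turn":0}]' --squeeze 60

```text
clock: 4.95
tool_pos: [464.8, 69.8, 92.9]
tool_rot: [[-1.0, 0.002, -0.001], [0.002, 1.0, 0.0], [0.001, 0.0, -1.0]]
wrist_force: [-0.3, -0.2, -4.0]
finger_gap: 0.382
gripper_force: 60.3
```

Run:
```python
from m import *
s=sense();print(s['tool_pos'],s['wrist_force'],s['wrist_torque'])
im=snap('top','t1.png');snap('scene','s1.png')
print(circ(im,'top',(270,230,390,350),22+58,'white'))
a=cv2.imread('pics/t1.png')[210:370,220:430];b=cv2.imread('pics/s1.png')[150:310,160:370]
cv2.imwrite('pics/c2.png',cv2.resize(np.hstack([a,b]),None,fx=1.9,fy=1.9,interpolation=cv2.INTER_CUBIC))
```

```text
[464.81075102  69.77572948  92.93881263] [-0.31830326 -0.15484485 -3.95554804] [-0.01770529 -0.07206185  0.03598151]
(array([392.7,  73.5,  59.9]), np.float64(8.07))
```

View pics/c2.png

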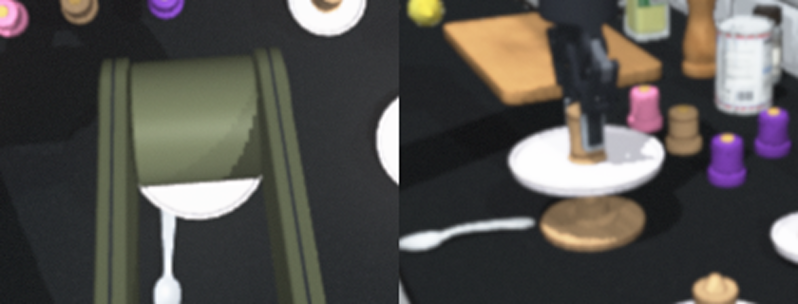

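The large tier hangs level above the foot: the plate in the scene view is at about (469,232) and the foot disc at about (472,268). The arm hides it from the top camera, so I compare them with the scene camera.

```bash
cat >> m.py <<'E'
def rim(im,box,z,r,n='scene',kind='white',guess=None):
    "fit x,y of a circle radius r at height z from its image outline (model points to mask edge)"
    return circ(im,n,box,z,kind)
E
python3 - <<'E'
from m import *
im=get_image('scene'); im0=cv2.cvtColor(cv2.imread('pics/scene0.png'),cv2.COLOR_BGR2RGB)
for dz in (56,58,60): print(dz,circ(im,'scene',(205,190,320,260),22+dz,'white'))
print('foot0',circ(im0,'scene',(228,245,295,284),10,'wood'))
print('large0',circ(im0,'scene',(178,200,258,246),22,'white'))
E
```

```text
56 (array([463.5,  68.7,  80.4]), np.float64(3.36))
58 (array([462. ,  64.5,  80. ]), np.float64(3.34))
60 (array([460.5,  60.2,  79.6]), np.float64(3.32))
foot0 (array([463.9,  63.2,  57.3]), np.float64(4.37))
large0 (array([443.8, 266.2,  81.4]), np.float64(3.56))
```

Request:
step_arm --plan '[{"jaw":0.025,"dx":-0.0024,"dy":0.0005,"dz":0,"turn":0},{"jaw":0.025,"dx":0,"dy":0,"dz":0.008,"turn":0},{"jaw":0.025,"dx":0,"dy":0,"dz":0.007,"turn":0},{"jaw":0.025,"dx":0,"dy":0,"dz":0.004,"turn":0},{"jaw":0.025,"dx":0,"dy":0,"dz":0.003,"turn":0},{"jaw":0.025,"dx":0,"dy":0,"dz":0.002,"turn":0},{"jaw":0.025,"dx":0,"dy":0,"dz":0.002,"turn":0},{"jaw":0.025,"dx":0,"dy":0,"dz":0,"turn":0},{"jaw":0.025,"dx":0,"dy":0,"dz":0,"turn":0}]'

```text
clock: 6.0
tool_pos: [467.8, 70.2, 67.4]
tool_rot: [[-1.0, 0.001, 0.0], [0.001, 1.0, -0.0], [-0.0, -0.0, -1.0]]
wrist_force: [0.1, 0.6, -3.0]
finger_gap: 0.383
gripper_force: 60.3
```

Request:
step_arm --plan '[{"jaw":0.025,"dx":0,"dy":0,"dz":0.001,"turn":0},{"jaw":0.025,"dx":0,"dy":0,"dz":0.001,"turn":0},{"jaw":0.025,"dx":0,"dy":0,"dz":0.001,"turn":0},{"jaw":0.025,"dx":0,"dy":0,"dz":0,"turn":0},{"jaw":0.025,"dx":0,"dy":0,"dz":0,"turn":0}]'

```text
clock: 6.5
tool_pos: [467.8, 70.2, 64.8]
tool_rot: [[-1.0, 0.001, 0.001], [0.001, 1.0, -0.0], [-0.001, -0.0, -1.0]]
wrist_force: [-2.2, -0.7, 4.6]
finger_gap: 0.384
gripper_force: 61.2
```

Request:
step_arm --plan '[{"jaw":0.085,"dx":0,"dy":0,"dz":0,"turn":0},{"jaw":0.085,"dx":0,"dy":0,"dz":0,"turn":0},{"jaw":0.085,"dx":0,"dy":0,"dz":0,"turn":0},{"jaw":0.085,"dx":0,"dy":0,"dz":0,"turn":0},{"jaw":0.085,"dx":0,"dy":0,"dz":-0.02,"turn":0},{"jaw":0.085,"dx":0,"dy":0,"dz":-0.03,"turn":0},{"jaw":0.085,"dx":0,"dy":0,"dz":-0.03,"turn":0},{"jaw":0.085,"dx":0,"dy":0,"dz":-0.03,"turn":0},{"jaw":0.085,"dx":0,"dy":-0.021,"dz":0,"turn":0},{"jaw":0.085,"dx":0,"dy":-0.03,"dz":0,"turn":0},{"jaw":0.085,"dx":0,"dy":-0.03,"dz":0,"turn":0},{"jaw":0.085,"dx":0,"dy":-0.03,"dz":0,"turn":0},{"jaw":0.085,"dx":0,"dy":-0.03,"dz":0,"turn":0},{"jaw":0.085,"dx":0,"dy":-0.03,"dz":0,"turn":0},{"jaw":0.085,"dx":0,"dy":-0.03,"dz":0,"turn":0},{"jaw":0.085,"dx":0,"dy":-0.03,"dz":0,"turn":0},{"jaw":0.085,"dx":0,"dy":-0.03,"dz":0,"turn":0},{"jaw":0.085,"dx":0,"dy":0,"dz":0,"turn":0}]'

```text
clock: 8.3
tool_pos: [468.2, -194.3, 174.3]
tool_rot: [[-1.0, 0.004, 0.001], [0.004, 1.0, -0.002], [-0.001, -0.002, -1.0]]
wrist_force: [-0.1, 0.6, 0.1]
finger_gap: 0.994
gripper_force: 0.0
```

Run:
```python
from m import *
print(sense()['tool_pos'])
im=snap('top','t2.png');im2=snap('scene','s2.png')
for z in(50,52,54):print(circ(im,'top',(265,235,380,350),z,'white'))
a=cv2.imread('pics/t2.png')[210:370,220:430];b=cv2.imread('pics/s2.png')[150:310,160:370]
cv2.imwrite('pics/c3.png',cv2.resize(np.hstack([a,b]),None,fx=1.9,fy=1.9,interpolation=cv2.INTER_CUBIC))
```

```text
[ 468.20391435 -194.31763017  174.34282621]
(array([466.3,  71. ,  75.7]), np.float64(4.1))
(array([466.2,  71. ,  75.5]), np.float64(4.09))
(array([466.1,  71. ,  75.4]), np.float64(4.08))
```

View pics/c3.png

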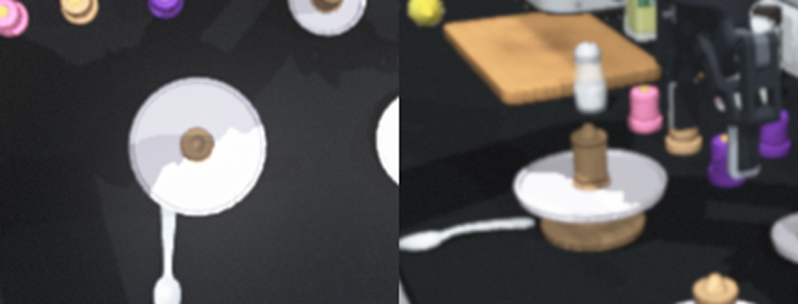

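The large tier sits at (466,71) with rim radius 75.5 at z=52, so it is concentric with the foot at (466,70.5) and fully down. Next is the medium tier.

Request:
step_arm --plan '[{"jaw":0.085,"dx":0,"dy":0.0025,"dz":0.01,"turn":0},{"jaw":0.085,"dx":0,"dy":0,"dz":0.025,"turn":0},{"jaw":0.085,"dx":0,"dy":0,"dz":0.025,"turn":0},{"jaw":0.085,"dx":0,"dy":0,"dz":0.025,"turn":0},{"jaw":0.085,"dx":0,"dy":0,"dz":0.025,"turn":0},{"jaw":0.085,"dx":0,"dy":0,"dz":0.02,"turn":0},{"jaw":0.085,"dx":0,"dy":0,"dz":0.01,"turn":0},{"jaw":0.085,"dx":0,"dy":0,"dz":0,"turn":0},{"jaw":0.025,"dx":0,"dy":0,"dz":0,"turn":0},{"jaw":0.025,"dx":0,"dy":0,"dz":0,"turn":0},{"jaw":0.025,"dx":0,"dy":0,"dz":0,"turn":0},{"jaw":0.025,"dx":0,"dy":0,"dz":0,"turn":0},{"jaw":0.025,"dx":0,"dy":0,"dz":0,"turn":0},{"jaw":0.025,"dx":0,"dy":0,"dz":0,"turn":0},{"jaw":0.025,"dx":0,"dy":0,"dz":0,"turn":0},{"jaw":0.025,"dx":0,"dy":0,"dz":0,"turn":0}]' --squeeze 50

```text
clock: 10.0
tool_pos: [468.5, -189.1, 35.6]
tool_rot: [[-1.0, 0.001, 0.003], [0.001, 1.0, -0.002], [-0.003, -0.002, -1.0]]
wrist_force: [-0.6, -0.3, 5.9]
finger_gap: 0.387
gripper_force: 49.3
```

Request:
step_arm --plan '[{"jaw":0.025,"dx":0,"dy":0,"dz":-0.01,"turn":0},{"jaw":0.025,"dx":0,"dy":0,"dz":-0.02,"turn":0},{"jaw":0.025,"dx":0,"dy":0,"dz":-0.025,"turn":0},{"jaw":0.025,"dx":0,"dy":0,"dz":-0.025,"turn":0},{"jaw":0.025,"dx":0,"dy":0,"dz":-0.025,"turn":0},{"jaw":0.025,"dx":0,"dy":0,"dz":-0.02,"turn":0},{"jaw":0.025,"dx":0,"dy":0.01,"dz":-0.01,"turn":0},{"jaw":0.025,"dx":0.0005,"dy":0.02,"dz":0,"turn":0},{"jaw":0.025,"dx":0.0005,"dy":0.03,"dz":0,"turn":0},{"jaw":0.025,"dx":0,"dy":0.03,"dz":0,"turn":0},{"jaw":0.025,"dx":0,"dy":0.03,"dz":0,"turn":0},{"jaw":0.025,"dx":0,"dy":0.03,"dz":0,"turn":0},{"jaw":0.025,"dx":0,"dy":0.03,"dz":0,"turn":0},{"jaw":0.025,"dx":0,"dy":0.03,"dz":0,"turn":0},{"jaw":0.025,"dx":0,"dy":0.03,"dz":0,"turn":0},{"jaw":0.025,"dx":0,"dy":0.02,"dz":0,"turn":0},{"jaw":0.025,"dx":0,"dy":0,"dz":0,"turn":0},{"jaw":0.025,"dx":0,"dy":0,"dz":0,"turn":0},{"jaw":0.025,"dx":0,"dy":0,"dz":0,"turn":0}]'

```text
clock: 11.9
tool_pos: [466.1, 71.3, 169.0]
tool_rot: [[-1.0, 0.001, -0.001], [0.001, 1.0, -0.0], [0.001, -0.0, -1.0]]
wrist_force: [-0.4, -0.9, -2.2]
finger_gap: 0.386
gripper_force: 50.4
```

Run:
```python
from m import *
for i in range(3): snap('scene','s3.png');print(sense()['tool_pos'].round(1) if hasattr(sense()['tool_pos'],'round') else sense()['tool_pos'])
im=cv2.imread('pics/s3.png');b=im[60:260,180:340]
cv2.imwrite('pics/c4.png',cv2.resize(b,None,fx=3,fy=3,interpolation=cv2.INTER_CUBIC))
```

```text
[466.2  71.  169.1]
[466.4  71.  169.2]
[466.5  70.9 169.2]
```

View pics/c4.png

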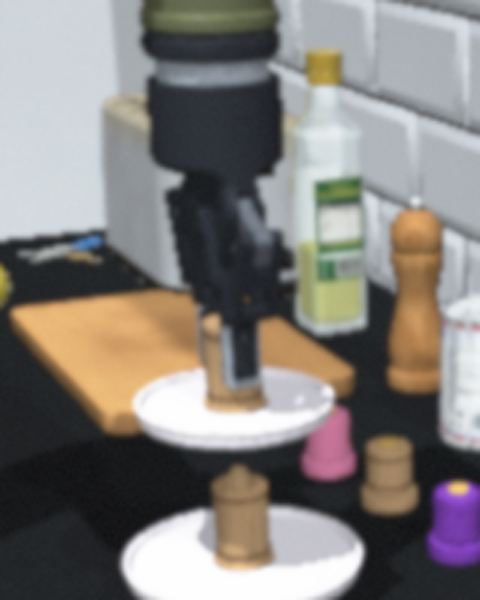

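The held plate spans crop columns 134–336 and the lower plate 121–364, above one another. I'll compare these with the projected models.

Run:
```python
from h import *
a=np.linspace(0,6.283,181)
for x,y,z,r in[(466.2,70.8,52,75),(466.2,70.8,155.5,60),(471.2,70.8,155.5,60),(466.2,75.8,155.5,60)]:
    p=w2p('scene',np.c_[x+r*np.cos(a),y+r*np.sin(a),0*a+z]);q=(p-[180,60])*3
    print(x,y,z,q.min(0).round(0),q.max(0).round(0))
```

```text
466.2 70.8 52 [118. 504.] [359. 607.]
466.2 70.8 155.5 [129. 365.] [331. 433.]
471.2 70.8 155.5 [137. 364.] [338. 432.]
466.2 75.8 155.5 [127. 363.] [327. 430.]
```

The measured offsets agree to within 1 px (under 1 mm). Lowering it.

Request:
step_arm --plan '[{"jaw":0.025,"dx":0,"dy":0,"dz":0.008,"turn":0},{"jaw":0.025,"dx":0,"dy":0,"dz":0.008,"turn":0},{"jaw":0.025,"dx":0,"dy":0,"dz":0.005,"turn":0},{"jaw":0.025,"dx":0,"dy":0,"dz":0.004,"turn":0},{"jaw":0.025,"dx":0,"dy":0,"dz":0.003,"turn":0},{"jaw":0.025,"dx":0,"dy":0,"dz":0.002,"turn":0},{"jaw":0.025,"dx":0,"dy":0,"dz":0.001,"turn":0},{"jaw":0.025,"dx":0,"dy":0,"dz":0.001,"turn":0},{"jaw":0.025,"dx":0,"dy":0,"dz":0,"turn":0},{"jaw":0.025,"dx":0,"dy":0,"dz":0,"turn":0}]'

```text
clock: 13.05
tool_pos: [466.7, 71.7, 137.4]
tool_rot: [[-1.0, 0.001, 0.0], [0.001, 1.0, -0.0], [-0.0, -0.0, -1.0]]
wrist_force: [-0.5, 0.1, -3.3]
finger_gap: 0.379
gripper_force: 50.3
```

Request:
step_arm --plan '[{"jaw":0.025,"dx":0,"dy":0,"dz":0.001,"turn":0},{"jaw":0.025,"dx":0,"dy":0,"dz":0.001,"turn":0},{"jaw":0.025,"dx":0,"dy":0,"dz":0.0005,"turn":0},{"jaw":0.025,"dx":0,"dy":0,"dz":0,"turn":0},{"jaw":0.025,"dx":0,"dy":0,"dz":0,"turn":0}]'

```text
clock: 13.55
tool_pos: [467.0, 71.7, 135.6]
tool_rot: [[-1.0, 0.001, 0.001], [0.001, 1.0, -0.0], [-0.001, -0.0, -1.0]]
wrist_force: [-1.6, -1.0, 5.4]
finger_gap: 0.384
gripper_force: 51.2
```

Request:
step_arm --plan '[{"jaw":0.085,"dx":0,"dy":0,"dz":0,"turn":0},{"jaw":0.085,"dx":0,"dy":0,"dz":0,"turn":0},{"jaw":0.085,"dx":0,"dy":0,"dz":0,"turn":0},{"jaw":0.085,"dx":0,"dy":0,"dz":0,"turn":0},{"jaw":0.085,"dx":0,"dy":0,"dz":-0.02,"turn":0},{"jaw":0.085,"dx":0,"dy":0,"dz":-0.03,"turn":0},{"jaw":0.085,"dx":0,"dy":0,"dz":-0.03,"turn":0},{"jaw":0.085,"dx":0,"dy":0,"dz":-0.02,"turn":0},{"jaw":0.085,"dx":-0.02,"dy":-0.018,"dz":0,"turn":0},{"jaw":0.085,"dx":-0.025,"dy":-0.0225,"dz":0,"turn":0},{"jaw":0.085,"dx":-0.025,"dy":-0.0225,"dz":0,"turn":0},{"jaw":0.085,"dx":-0.025,"dy":-0.0225,"dz":0,"turn":0},{"jaw":0.085,"dx":-0.025,"dy":-0.0225,"dz":0,"turn":0},{"jaw":0.085,"dx":-0.025,"dy":-0.0225,"dz":0,"turn":0},{"jaw":0.085,"dx":-0.025,"dy":-0.0225,"dz":0,"turn":0},{"jaw":0.085,"dx":0,"dy":0,"dz":0,"turn":0},{"jaw":0.085,"dx":0,"dy":0,"dz":0,"turn":0}]'

```text
clock: 15.25
tool_pos: [636.5, -81.8, 233.9]
tool_rot: [[-1.0, 0.002, -0.002], [0.002, 1.0, 0.001], [0.002, 0.001, -1.0]]
wrist_force: [-1.3, 1.2, -0.4]
finger_gap: 0.993
gripper_force: 0.0
```

Run:
```python
from m import *
print(sense()['tool_pos'])
im=snap('top','t3.png');im2=snap('scene','s4.png')
a=cv2.imread('pics/t3.png')[210:370,220:430];b=cv2.imread('pics/s4.png')[100:260,160:370]
cv2.imwrite('pics/c5.png',cv2.resize(np.hstack([a,b]),None,fx=1.9,fy=1.9,interpolation=cv2.INTER_CUBIC))
g=np.linspace(0,6.283,181)
for n,o in(('top',(220,210)),('scene',(160,100))):
  for z,r in((52,75),(122,60)):
    q=(w2p(n,np.c_[466.2+r*np.cos(g),70.8+r*np.sin(g),0*g+z])-o)*1.9;print(n,z,q.min(0).round(0),q.max(0).round(0))
```

```text
[636.4517948  -81.76433265 233.85824637]
top 52 [128.  78.] [265. 215.]
top 122 [138.  84.] [255. 202.]
scene 52 [113. 243.] [265. 309.]
scene 122 [123. 186.] [248. 233.]
```

View pics/c5.png

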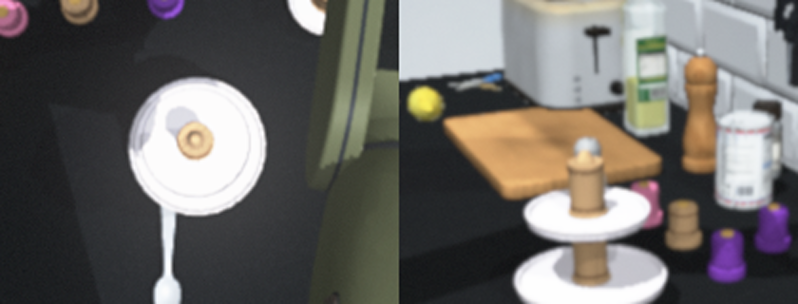

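The medium tier sits level and concentric. Its rim in the scene crop spans columns 124–253 and starts at row 187, against 123–248 and row 186 predicted. Next is the small tier.

Request:
step_arm --plan '[{"jaw":0.085,"dx":0,"dy":0,"dz":0.02,"turn":0},{"jaw":0.085,"dx":0,"dy":0,"dz":0.03,"turn":0},{"jaw":0.085,"dx":0,"dy":0,"dz":0.03,"turn":0},{"jaw":0.085,"dx":0,"dy":0,"dz":0.03,"turn":0},{"jaw":0.085,"dx":0,"dy":0,"dz":0.03,"turn":0},{"jaw":0.085,"dx":0,"dy":0,"dz":0.03,"turn":0},{"jaw":0.085,"dx":0,"dy":0,"dz":0.02,"turn":0},{"jaw":0.085,"dx":0,"dy":0,"dz":0.009,"turn":0},{"jaw":0.085,"dx":0,"dy":0,"dz":0,"turn":0},{"jaw":0.025,"dx":0,"dy":0,"dz":0,"turn":0},{"jaw":0.025,"dx":0,"dy":0,"dz":0,"turn":0},{"jaw":0.025,"dx":0,"dy":0,"dz":0,"turn":0},{"jaw":0.025,"dx":0,"dy":0,"dz":0,"turn":0},{"jaw":0.025,"dx":0,"dy":0,"dz":0,"turn":0},{"jaw":0.025,"dx":0,"dy":0,"dz":0,"turn":0},{"jaw":0.025,"dx":0,"dy":0,"dz":0,"turn":0},{"jaw":0.025,"dx":0,"dy":0,"dz":0,"turn":0}]'

```text
clock: 17.05
tool_pos: [637.5, -81.7, 37.3]
tool_rot: [[-1.0, 0.001, 0.002], [0.001, 1.0, -0.0], [-0.002, -0.0, -1.0]]
wrist_force: [-0.5, -0.0, 6.7]
finger_gap: 0.383
gripper_force: 49.9
```

Request:
step_arm --plan '[{"jaw":0.025,"dx":0,"dy":0,"dz":-0.01,"turn":0},{"jaw":0.025,"dx":0,"dy":0,"dz":-0.02,"turn":0},{"jaw":0.025,"dx":0,"dy":0,"dz":-0.03,"turn":0},{"jaw":0.025,"dx":0,"dy":0,"dz":-0.03,"turn":0},{"jaw":0.025,"dx":0,"dy":0,"dz":-0.03,"turn":0},{"jaw":0.025,"dx":0,"dy":0,"dz":-0.03,"turn":0},{"jaw":0.025,"dx":0,"dy":0,"dz":-0.03,"turn":0},{"jaw":0.025,"dx":0,"dy":0,"dz":-0.02,"turn":0},{"jaw":0.025,"dx":0.01,"dy":0.009,"dz":-0.005,"turn":0},{"jaw":0.025,"dx":0.02,"dy":0.018,"dz":0,"turn":0},{"jaw":0.025,"dx":0.025,"dy":0.0225,"dz":0,"turn":0},{"jaw":0.025,"dx":0.025,"dy":0.0225,"dz":0,"turn":0},{"jaw":0.025,"dx":0.025,"dy":0.0225,"dz":0,"turn":0},{"jaw":0.025,"dx":0.025,"dy":0.0225,"dz":0,"turn":0},{"jaw":0.025,"dx":0.02,"dy":0.018,"dz":0,"turn":0},{"jaw":0.025,"dx":0.0205,"dy":0.018,"dz":0,"turn":0},{"jaw":0.025,"dx":0,"dy":0,"dz":0,"turn":0},{"jaw":0.025,"dx":0,"dy":0,"dz":0,"turn":0}]'

```text
clock: 18.85
tool_pos: [464.3, 72.2, 240.1]
tool_rot: [[-1.0, -0.001, -0.002], [-0.001, 1.0, -0.0], [0.002, -0.0, -1.0]]
wrist_force: [0.3, -0.9, -0.5]
finger_gap: 0.386
gripper_force: 50.1
```

Run:
```python
from h import *
snap('scene','s5.png');s=sense()['tool_pos'];print(s)
cv2.imwrite('pics/c6.png',cv2.resize(cv2.imread('pics/s5.png')[60:260,180:340],None,fx=3,fy=3,interpolation=cv2.INTER_CUBIC))
g=np.linspace(0,6.283,181)
for z,r in((122,60),(s[2]-36+22,45)):
    q=(w2p('scene',np.c_[466.2+r*np.cos(g),70.8+r*np.sin(g),0*g+z])-(180,60))*3;print(z,q.min(0).round(0),q.max(0).round(0))
```

```text
[465.38324529  71.82058151 240.30355554]
122 [134. 414.] [332. 488.]
226.30355553957244 [146. 262.] [302. 305.]
```

View pics/c6.png

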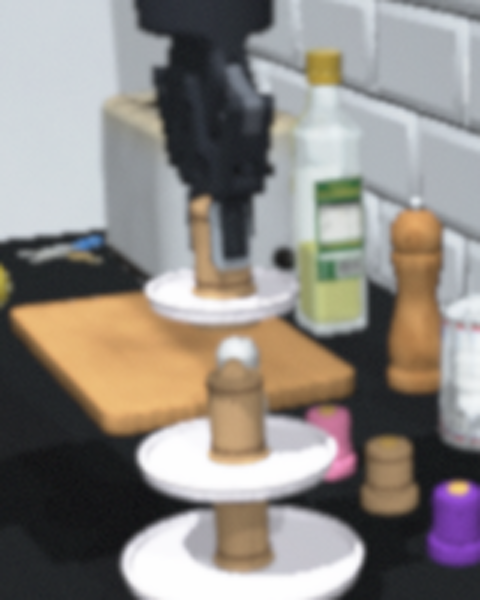

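The held small plate spans columns 145–299, about 6 px left of the prediction relative to the medium tier, so it is about 3 mm short in x. I'll correct that and re-measure.

Request:
step_arm --plan '[{"jaw":0.025,"dx":-0.003,"dy":-0.0005,"dz":0,"turn":0},{"jaw":0.025,"dx":0,"dy":0,"dz":0,"turn":0},{"jaw":0.025,"dx":0,"dy":0,"dz":0,"turn":0}]'

```text
clock: 19.2
tool_pos: [469.8, 70.8, 240.6]
tool_rot: [[-1.0, 0.002, -0.0], [0.002, 1.0, -0.0], [0.0, -0.0, -1.0]]
wrist_force: [-0.4, -0.5, -1.8]
finger_gap: 0.385
gripper_force: 50.1
```

```bash
cat >> m.py <<'E'
def ext(im,box,off=(180,60),s=3):
    "extents of the largest white blob in a box, in crop pixels"
    u0,v0,u1,v1=box;hsv=cv2.cvtColor(im,cv2.COLOR_RGB2HSV)
    m=((hsv[...,2]>135)&(hsv[...,1]<50)).astype(np.uint8)
    n,l,st,_=cv2.connectedComponentsWithStats(np.ascontiguousarray(m[v0:v1,u0:u1]))
    x,y,w,h,a=st[1+np.argmax(st[1:,4])]
    return (np.array([x+u0,y+v0,x+w+u0,y+h+v0])-np.r_[off,off])*s,a
E
python3 - <<'E'
from m import *
im0=cv2.cvtColor(cv2.imread('pics/s5.png'),cv2.COLOR_BGR2RGB);im=snap('scene','s6.png');print(sense()['tool_pos'])
for i in(im0,im):print(ext(i,(222,148,285,170)),ext(i,(215,198,297,228)))
E
```

```text
[469.59678701  70.80371001 240.57780821]
(array([144, 264, 315, 330]), np.int32(761)) (array([138, 414, 336, 504]), np.int32(1287))
(array([144, 264, 315, 330]), np.int32(755)) (array([138, 414, 336, 504]), np.int32(1286))
```

```bash
cat >> m.py <<'E'
def shift(a,b,box):
    u0,v0,u1,v1=box;f=lambda i:cv2.cvtColor(i,cv2.COLOR_RGB2GRAY)[v0:v1,u0:u1].astype(np.float32)
    return cv2.phaseCorrelate(f(a),f(b),cv2.createHanningWindow((u1-u0,v1-v0),cv2.CV_32F))
E
python3 - <<'E'
from m import *
im0=cv2.cvtColor(cv2.imread('pics/s5.png'),cv2.COLOR_BGR2RGB);im=get_image('scene')
g=lambda i,v:cv2.cvtColor(i,cv2.COLOR_RGB2GRAY)[v,222:290]
print(sense()['tool_pos'])
for v in(154,156):
  print(g(im0,v));print(g(im,v))
print(shift(im0,im,(235,100,275,160)))
cv2.imwrite('pics/c7.png',cv2.cvtColor(cv2.resize(im[60:260,180:340],None,fx=3,fy=3,interpolation=cv2.INTER_CUBIC),cv2.COLOR_RGB2BGR))
E
```

```text
[469.4441181   70.86833674 240.6084693 ]
[ 36  39  37  43  56  74 117 179 219 226 225 229 236 241 243 245 246 247
 248 248 247 240 215 158 128 131 135 135 136 136 129 119 114 117 119 119
 118 114 113 107 104 116 142 171 188 195 195 195 195 194 193 191 188 185
 188 193 184 167 152 147 147 153 162 165 165 162 160 159]
[ 36  37  38  43  53  54  43  39  63 120 187 228 232 227 229 237 244 247
 249 249 249 249 249 248 242 221 168 132 128 131 136 137 137 136 132 122
 118 119 118 117 115 115 111 107 114 135 164 184 193 195 196 196 195 195
 192 190 188 189 193 189 177 165 163 165 164 164 160 158]
[ 46  51  54  58  67 105 171 227 237 230 235 247 251 253 253 253 253 253
 252 252 249 235 204 168 150 152 154 157 156 151 141 133 129 129 133 133
 135 133 131 126 123 123 134 158 183 194 195 194 195 195 196 196 196 196
 196 193 183 166 154 147 147 153 165 179 186 188 184 180]
[ 46  51  53  58  60  66  72  79 106 164 223 239 235 238 248 252 253 253
 253 253 253 253 252 249 237 208 182 170 169 168 171 171 167 164 159 151
 144 140 140 139 139 135 131 125 123 131 149 173 189 196 194 195 196 196
 199 202 209 208 198 180 162 158 167 178 187 187 183 180]
((3.004824530957155, -0.3151886589671271), 0.8451285203297932)
```

View pics/c7.png

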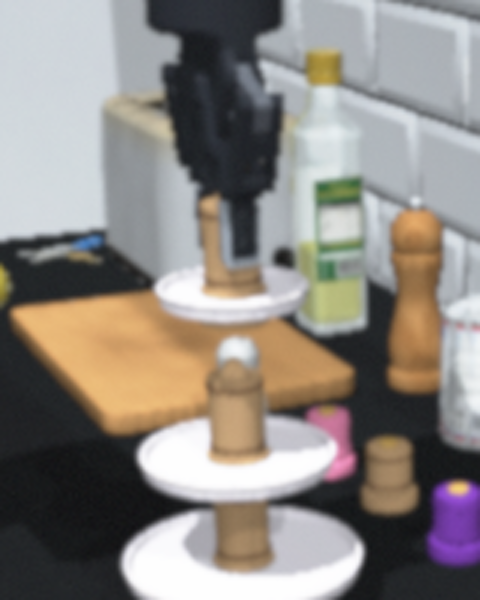

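The held plate is now at columns 153–309, centre 231 against 228.5 wanted, so I go back 1.4 mm in x and lower it.

Request:
step_arm --plan '[{"jaw":0.025,"dx":0.0015,"dy":0,"dz":0,"turn":0},{"jaw":0.025,"dx":0,"dy":0,"dz":0,"turn":0},{"jaw":0.025,"dx":0,"dy":0,"dz":0.008,"turn":0},{"jaw":0.025,"dx":0,"dy":0,"dz":0.008,"turn":0},{"jaw":0.025,"dx":0,"dy":0,"dz":0.006,"turn":0},{"jaw":0.025,"dx":0,"dy":0,"dz":0.004,"turn":0},{"jaw":0.025,"dx":0,"dy":0,"dz":0.003,"turn":0},{"jaw":0.025,"dx":0,"dy":0,"dz":0.001,"turn":0},{"jaw":0.025,"dx":0,"dy":0,"dz":0,"turn":0},{"jaw":0.025,"dx":0,"dy":0,"dz":0,"turn":0}]'

```text
clock: 20.3
tool_pos: [467.9, 71.2, 211.0]
tool_rot: [[-1.0, 0.001, 0.001], [0.001, 1.0, 0.0], [-0.001, 0.0, -1.0]]
wrist_force: [0.4, 1.3, -1.8]
finger_gap: 0.383
gripper_force: 50.1
```

Request:
step_arm --plan '[{"jaw":0.025,"dx":0,"dy":0,"dz":0.001,"turn":0},{"jaw":0.025,"dx":0,"dy":0,"dz":0.001,"turn":0},{"jaw":0.025,"dx":0,"dy":0,"dz":0.001,"turn":0},{"jaw":0.025,"dx":0,"dy":0,"dz":0,"turn":0},{"jaw":0.025,"dx":0,"dy":0,"dz":0,"turn":0}]'

```text
clock: 20.8
tool_pos: [467.6, 71.2, 207.8]
tool_rot: [[-1.0, 0.001, -0.0], [0.001, 1.0, -0.0], [0.0, -0.0, -1.0]]
wrist_force: [-0.7, 0.2, -2.3]
finger_gap: 0.382
gripper_force: 50.1
```

Request:
step_arm --plan '[{"jaw":0.025,"dx":0,"dy":0,"dz":0.001,"turn":0},{"jaw":0.025,"dx":0,"dy":0,"dz":0.0005,"turn":0},{"jaw":0.025,"dx":0,"dy":0,"dz":0,"turn":0},{"jaw":0.025,"dx":0,"dy":0,"dz":0,"turn":0}]'

```text
clock: 21.2
tool_pos: [468.2, 71.3, 207.1]
tool_rot: [[-1.0, 0.001, 0.002], [0.001, 1.0, 0.0], [-0.002, 0.0, -1.0]]
wrist_force: [-0.8, -0.2, 5.4]
finger_gap: 0.386
gripper_force: 50.7
```

Request:
step_arm --plan '[{"jaw":0.085,"dx":0,"dy":0,"dz":0,"turn":0},{"jaw":0.085,"dx":0,"dy":0,"dz":0,"turn":0},{"jaw":0.085,"dx":0,"dy":0,"dz":0,"turn":0},{"jaw":0.085,"dx":0,"dy":0,"dz":0,"turn":0},{"jaw":0.085,"dx":0,"dy":0,"dz":-0.02,"turn":0},{"jaw":0.085,"dx":0,"dy":0,"dz":-0.03,"turn":0},{"jaw":0.085,"dx":0,"dy":0,"dz":-0.03,"turn":0},{"jaw":0.085,"dx":0,"dy":0,"dz":-0.015,"turn":0},{"jaw":0.085,"dx":-0.02,"dy":0.016,"dz":0,"turn":0},{"jaw":0.085,"dx":-0.024,"dy":0.02,"dz":0,"turn":0},{"jaw":0.085,"dx":-0.024,"dy":0.02,"dz":0,"turn":0},{"jaw":0.085,"dx":-0.024,"dy":0.02,"dz":0,"turn":0},{"jaw":0.085,"dx":-0.024,"dy":0.02,"dz":0,"turn":0},{"jaw":0.085,"dx":-0.024,"dy":0.02,"dz":0,"turn":0},{"jaw":0.085,"dx":-0.023,"dy":0.018,"dz":0,"turn":0},{"jaw":0.055,"dx":0,"dy":0,"dz":0,"turn":0},{"jaw":0.055,"dx":0,"dy":0,"dz":0,"turn":0},{"jaw":0.055,"dx":0,"dy":0,"dz":0,"turn":0}]'

```text
clock: 23.0
tool_pos: [629.9, 204.5, 301.0]
tool_rot: [[-1.0, 0.001, -0.001], [0.001, 1.0, -0.001], [0.001, -0.001, -1.0]]
wrist_force: [-0.5, -0.5, 0.1]
finger_gap: 0.647
gripper_force: 0.0
```

Run:
```python
from m import *
from scipy.optimize import minimize
print(sense()['tool_pos'])
im=cv2.cvtColor(cv2.imread('pics/top0.png'),cv2.COLOR_BGR2HSV)
m=((im[...,1]>60)&(im[...,2]>80))[190:235,240:285].astype(np.float32);m=cv2.resize(m,None,fx=4,fy=4)>.5
g=np.linspace(0,6.28,60)
def cost(q):
    r=np.zeros(m.shape,np.uint8)
    for z0,z1,R in((0,12,21),(12,48,17)):
        p=np.vstack([w2p('top',np.c_[q[0]+R*np.cos(g),q[1]+R*np.sin(g),0*g+z]) for z in(z0,z1)])
        p=((p-(240,190)+.5)*4-.5).round().astype(np.int32);cv2.fillConvexPoly(r,cv2.convexHull(p),1)
    return (m!=r.astype(bool)).sum()
b=min((cost((x,y)),x,y) for x in np.arange(620,642,1.) for y in np.arange(194,216,1.));print(b,m.sum())
snap('top','t4.png');im2=snap('scene','s7.png')
a=cv2.imread('pics/t4.png')[150:350,200:400];c=cv2.imread('pics/s7.png')[60:260,180:380]
cv2.imwrite('pics/c8.png',cv2.resize(np.hstack([a,c]),None,fx=2,fy=2,interpolation=cv2.INTER_CUBIC))
for z,r in((52,75),(122,60),(192,45)):
    q=(w2p('scene',np.c_[466.2+r*np.cos(g),70.8+r*np.sin(g),0*g+z])-(180,60))*2;print(z,q.min(0).round(0)+[400,0],q.max(0).round(0)+[400,0])
```

```text
[629.85715644 204.53890656 300.99684642]
(np.int64(435), np.float64(635.0), np.float64(207.0)) 5788
52 [479. 336.] [639. 405.]
122 [489. 276.] [621. 325.]
192 [500. 211.] [602. 242.]
```

View pics/c8.png

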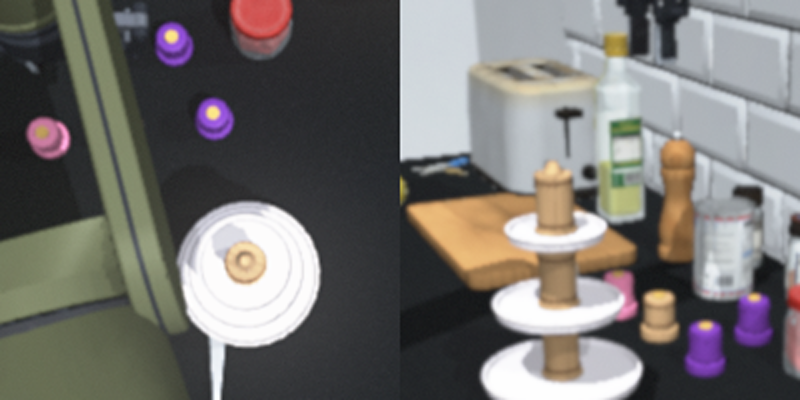

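The small tier sits level and concentric at columns 503–607, rim row 212, against 500–602 and row 211 predicted. The knob is at about (634,206.7). I move over it and grasp.

Request:
step_arm --plan '[{"jaw":0.06,"dx":-0.004,"dy":0.0022,"dz":0.01,"turn":0},{"jaw":0.06,"dx":0,"dy":0,"dz":0.03,"turn":0},{"jaw":0.06,"dx":0,"dy":0,"dz":0.03,"turn":0},{"jaw":0.06,"dx":0,"dy":0,"dz":0.03,"turn":0},{"jaw":0.06,"dx":0,"dy":0,"dz":0.03,"turn":0},{"jaw":0.06,"dx":0,"dy":0,"dz":0.03,"turn":0},{"jaw":0.06,"dx":0,"dy":0,"dz":0.03,"turn":0},{"jaw":0.06,"dx":0,"dy":0,"dz":0.025,"turn":0},{"jaw":0.06,"dx":0,"dy":0,"dz":0,"turn":0},{"jaw":0.06,"dx":0,"dy":0,"dz":0,"turn":0}]'

```text
clock: 24.1
tool_pos: [634.5, 207.1, 86.1]
tool_rot: [[-1.0, 0.001, -0.001], [0.001, 1.0, -0.0], [0.001, -0.0, -1.0]]
wrist_force: [-0.4, 0.0, 0.7]
finger_gap: 0.703
gripper_force: 0.0
```

Run:
```python
from h import *
print(sense()['tool_pos'],sense()['wrist_force'])
im=snap('scene','s8.png')
cv2.imwrite('pics/c9.png',cv2.resize(cv2.imread('pics/s8.png')[130:250,250:380],None,fx=4,fy=4,interpolation=cv2.INTER_CUBIC))
```

```text
[634.47577618 207.08783816  86.0675809 ] [-0.43360796  0.03412071  0.68548703]
```

View pics/c9.png

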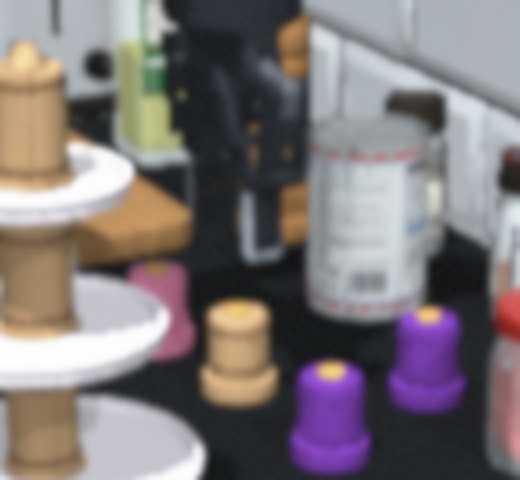

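The knob stands upright at crop (240,350), with the near finger above it at (263,240). I check the alignment by projection.

Run:
```python
from h import *
f=lambda P:((w2p('scene',P)-(250,130))*4).round(0)
print(f([[634.5,207.1-36,92],[634.5,207.1-30,92],[634,206.7,48.5],[634,206.7,0],[630,206.7,48.5]]))
print(p2w('top',(215,150),60))
```

```text
[[263. 255.]
 [258. 252.]
 [234. 309.]
 [235. 389.]
 [228. 310.]]
[763.54623806 301.12351583  60.        ]
```

Prediction and picture agree once the usual 1.5 px offset is allowed for. Descending and grasping.

Request:
step_arm --plan '[{"jaw":0.06,"dx":0,"dy":0,"dz":0.02,"turn":0},{"jaw":0.06,"dx":0,"dy":0,"dz":0.02,"turn":0},{"jaw":0.06,"dx":0,"dy":0,"dz":0.02,"turn":0},{"jaw":0.06,"dx":0,"dy":0,"dz":0.009,"turn":0},{"jaw":0.06,"dx":0,"dy":0,"dz":0,"turn":0},{"jaw":0.06,"dx":0,"dy":0,"dz":0,"turn":0},{"jaw":0.025,"dx":0,"dy":0,"dz":0,"turn":0},{"jaw":0.025,"dx":0,"dy":0,"dz":0,"turn":0},{"jaw":0.025,"dx":0,"dy":0,"dz":0,"turn":0},{"jaw":0.025,"dx":0,"dy":0,"dz":0,"turn":0},{"jaw":0.025,"dx":0,"dy":0,"dz":0,"turn":0},{"jaw":0.025,"dx":0,"dy":0,"dz":0,"turn":0}]' --squeeze 30

```text
clock: 25.35
tool_pos: [635.8, 207.6, 18.8]
tool_rot: [[-1.0, 0.001, 0.003], [0.001, 1.0, 0.001], [-0.003, 0.001, -1.0]]
wrist_force: [-0.4, -0.5, 6.5]
finger_gap: 0.391
gripper_force: 30.1
```

Request:
step_arm --plan '[{"jaw":0.025,"dx":0,"dy":0,"dz":-0.01,"turn":0},{"jaw":0.025,"dx":0,"dy":0,"dz":-0.02,"turn":0},{"jaw":0.025,"dx":0,"dy":0,"dz":-0.03,"turn":0},{"jaw":0.025,"dx":0,"dy":0,"dz":-0.03,"turn":0},{"jaw":0.025,"dx":0,"dy":0,"dz":-0.03,"turn":0},{"jaw":0.025,"dx":0,"dy":0,"dz":-0.03,"turn":0},{"jaw":0.025,"dx":0,"dy":0,"dz":-0.03,"turn":0},{"jaw":0.025,"dx":0,"dy":0,"dz":-0.03,"turn":0},{"jaw":0.025,"dx":0,"dy":0,"dz":-0.03,"turn":0},{"jaw":0.025,"dx":0,"dy":0,"dz":-0.02,"turn":0},{"jaw":0.025,"dx":0,"dy":0,"dz":-0.008,"turn":0}]'

```text
clock: 26.45
tool_pos: [635.5, 207.6, 288.6]
tool_rot: [[-1.0, 0.001, 0.004], [0.001, 1.0, 0.001], [-0.004, 0.001, -1.0]]
wrist_force: [-0.7, -0.6, -0.8]
finger_gap: 0.391
gripper_force: 29.9
```

Request:
step_arm --plan '[{"jaw":0.025,"dx":0.01,"dy":-0.008,"dz":0,"turn":0},{"jaw":0.025,"dx":0.02,"dy":-0.016,"dz":0,"turn":0},{"jaw":0.025,"dx":0.024,"dy":-0.02,"dz":0,"turn":0},{"jaw":0.025,"dx":0.024,"dy":-0.02,"dz":0,"turn":0},{"jaw":0.025,"dx":0.024,"dy":-0.02,"dz":0,"turn":0},{"jaw":0.025,"dx":0.024,"dy":-0.02,"dz":0,"turn":0},{"jaw":0.025,"dx":0.02,"dy":-0.016,"dz":0,"turn":0},{"jaw":0.025,"dx":0.015,"dy":-0.011,"dz":0,"turn":0},{"jaw":0.025,"dx":0.007,"dy":-0.005,"dz":0,"turn":0},{"jaw":0.025,"dx":0,"dy":0,"dz":0,"turn":0},{"jaw":0.025,"dx":0,"dy":0,"dz":0,"turn":0},{"jaw":0.025,"dx":0,"dy":0,"dz":0,"turn":0},{"jaw":0.025,"dx":0,"dy":0,"dz":0,"turn":0}]'

```text
clock: 27.75
tool_pos: [467.4, 71.9, 285.1]
tool_rot: [[-1.0, -0.0, -0.0], [-0.0, 1.0, 0.0], [0.0, 0.0, -1.0]]
wrist_force: [0.2, -0.4, -1.0]
finger_gap: 0.39
gripper_force: 29.9
```

Run:
```python
from h import *
snap('scene','s9.png');s=sense()['tool_pos'];print(s)
cv2.imwrite('pics/c10.png',cv2.resize(cv2.imread('pics/s9.png')[70:190,200:330],None,fx=4.6,fy=4.6,interpolation=cv2.INTER_CUBIC))
g=np.linspace(0,6.283,181)
for z,r in((192,45),(240,17),(s[2]-18,21),(s[2]-4,17)):
    q=(w2p('scene',np.c_[466.2+r*np.cos(g),70.8+r*np.sin(g),0*g+z])-(200,70))*4.6;print(z,q.min(0).round(0),q.max(0).round(0))
```

```text
[467.25418928  71.80133836 285.07387902]
192 [138. 439.] [374. 511.]
240 [204. 340.] [295. 363.]
267.0738790197883 [189. 267.] [302. 293.]
281.0738790197883 [197. 232.] [290. 253.]
```

View pics/c10.png

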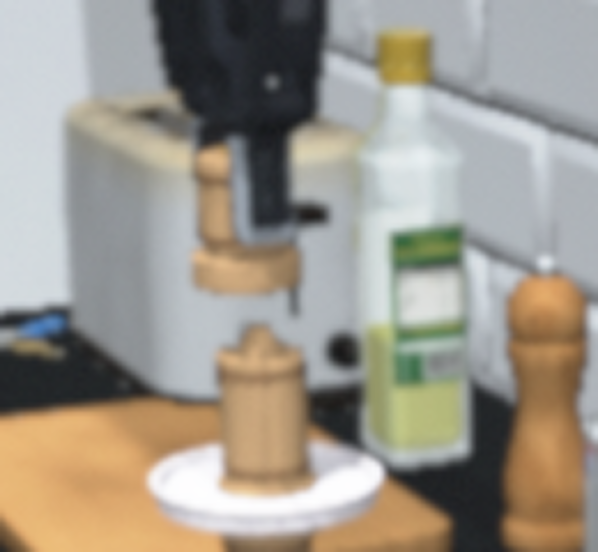

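The knob's foot ring spans crop columns 192–301 (centre 246) while the small tier's column spans 217–307 (centre 262). Against the prediction it is about 10 px left, some 3.5–4 mm short in x. Correcting.

Request:
step_arm --plan '[{"jaw":0.025,"dx":-0.0035,"dy":-0.0005,"dz":0,"turn":0},{"jaw":0.025,"dx":0,"dy":0,"dz":0.01,"turn":0},{"jaw":0.025,"dx":0,"dy":0,"dz":0,"turn":0},{"jaw":0.025,"dx":0,"dy":0,"dz":0,"turn":0},{"jaw":0.025,"dx":0,"dy":0,"dz":0,"turn":0}]'

```text
clock: 28.3
tool_pos: [470.1, 70.9, 275.2]
tool_rot: [[-1.0, 0.001, -0.0], [0.001, 1.0, 0.0], [0.0, 0.0, -1.0]]
wrist_force: [0.0, 0.8, -0.5]
finger_gap: 0.384
gripper_force: 29.9
```

Run:
```python
from h import *
im=snap('scene','s10.png');s=sense()['tool_pos'];print(s)
cv2.imwrite('pics/c11.png',cv2.resize(cv2.imread('pics/s10.png')[90:190,200:330],None,fx=6,fy=6,interpolation=cv2.INTER_CUBIC))
g=np.linspace(0,6.283,181)
for z,r in((236,17),(s[2]-19,21)):
    q=(w2p('scene',np.c_[467+r*np.cos(g),70.8+r*np.sin(g),0*g+z])-(200,90))*6;print(z,q.min(0).round(0),q.max(0).round(0))
```

```text
[470.16517597  70.91979119 275.3195329 ]
236 [270. 336.] [388. 367.]
256.3195328967988 [251. 264.] [399. 301.]
```

View pics/c11.png

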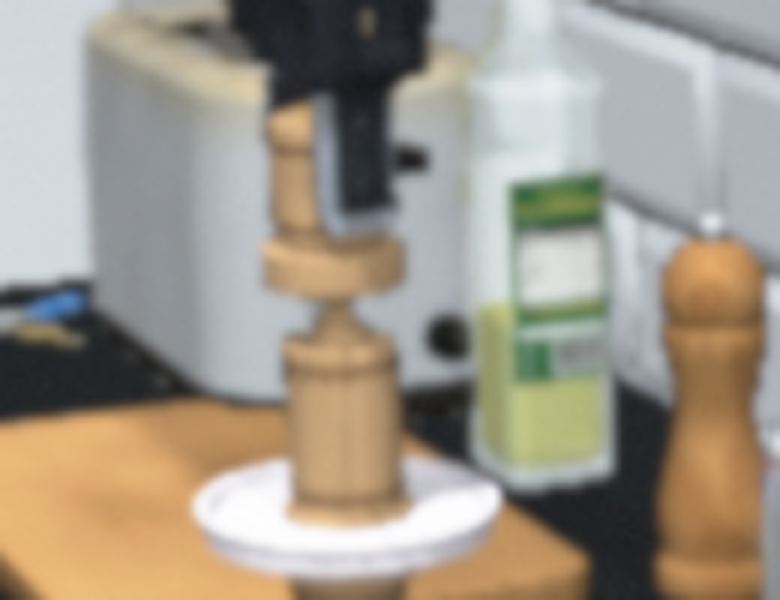

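The ring centre is at 334 and the column centre at 341, leaving about 0.8 mm in x. I correct that and lower it.

Request:
step_arm --plan '[{"jaw":0.025,"dx":-0.0008,"dy":0,"dz":0,"turn":0},{"jaw":0.025,"dx":0,"dy":0,"dz":0.004,"turn":0},{"jaw":0.025,"dx":0,"dy":0,"dz":0.004,"turn":0},{"jaw":0.025,"dx":0,"dy":0,"dz":0.003,"turn":0},{"jaw":0.025,"dx":0,"dy":0,"dz":0.002,"turn":0},{"jaw":0.025,"dx":0,"dy":0,"dz":0,"turn":0},{"jaw":0.025,"dx":0,"dy":0,"dz":0,"turn":0}]'

```text
clock: 29.05
tool_pos: [471.0, 70.9, 262.2]
tool_rot: [[-1.0, 0.001, -0.0], [0.001, 1.0, -0.0], [0.0, -0.0, -1.0]]
wrist_force: [0.5, 0.9, -0.7]
finger_gap: 0.389
gripper_force: 29.9
```

Request:
step_arm --plan '[{"jaw":0.025,"dx":0,"dy":0,"dz":0.001,"turn":0},{"jaw":0.025,"dx":0,"dy":0,"dz":0.001,"turn":0},{"jaw":0.025,"dx":0,"dy":0,"dz":0,"turn":0},{"jaw":0.025,"dx":0,"dy":0,"dz":0,"turn":0}]'

```text
clock: 29.45
tool_pos: [470.9, 70.9, 260.3]
tool_rot: [[-1.0, 0.001, -0.0], [0.001, 1.0, -0.0], [0.0, -0.0, -1.0]]
wrist_force: [0.2, -0.6, -0.9]
finger_gap: 0.387
gripper_force: 29.9
```

Request:
step_arm --plan '[{"jaw":0.025,"dx":0,"dy":0,"dz":0.001,"turn":0},{"jaw":0.025,"dx":0,"dy":0,"dz":0.001,"turn":0},{"jaw":0.025,"dx":0,"dy":0,"dz":0,"turn":0},{"jaw":0.025,"dx":0,"dy":0,"dz":0,"turn":0}]'

```text
clock: 29.85
tool_pos: [471.3, 70.9, 258.7]
tool_rot: [[-1.0, 0.001, 0.001], [0.001, 1.0, 0.0], [-0.001, 0.0, -1.0]]
wrist_force: [-0.1, -0.9, 3.2]
finger_gap: 0.391
gripper_force: 30.2
```

Request:
step_arm --plan '[{"jaw":0.025,"dx":0,"dy":0,"dz":0.0005,"turn":0},{"jaw":0.025,"dx":0,"dy":0,"dz":0,"turn":0},{"jaw":0.085,"dx":0,"dy":0,"dz":0,"turn":0},{"jaw":0.085,"dx":0,"dy":0,"dz":0,"turn":0},{"jaw":0.085,"dx":0,"dy":0,"dz":0,"turn":0},{"jaw":0.085,"dx":0,"dy":0,"dz":0,"turn":0},{"jaw":0.085,"dx":0,"dy":0,"dz":-0.01,"turn":0},{"jaw":0.085,"dx":0,"dy":0,"dz":-0.02,"turn":0},{"jaw":0.085,"dx":0,"dy":0,"dz":-0.03,"turn":0},{"jaw":0.085,"dx":0,"dy":0,"dz":-0.03,"turn":0},{"jaw":0.085,"dx":0,"dy":0.02,"dz":0,"turn":0},{"jaw":0.085,"dx":0,"dy":0.03,"dz":0,"turn":0},{"jaw":0.085,"dx":0,"dy":0.03,"dz":0,"turn":0},{"jaw":0.085,"dx":0,"dy":0.03,"dz":0,"turn":0},{"jaw":0.085,"dx":0,"dy":0.03,"dz":0,"turn":0},{"jaw":0.085,"dx":0,"dy":0.02,"dz":0,"turn":0},{"jaw":0.085,"dx":0,"dy":0,"dz":0,"turn":0},{"jaw":0.085,"dx":0,"dy":0,"dz":0,"turn":0}]'

```text
clock: 31.65
tool_pos: [471.0, 231.0, 348.1]
tool_rot: [[-1.0, -0.001, 0.0], [-0.001, 1.0, -0.001], [-0.0, -0.001, -1.0]]
wrist_force: [-0.2, 0.3, -0.6]
finger_gap: 0.995
gripper_force: 0.0
```

Run:
```python
from h import *
snap('scene','s11.png');snap('top','t5.png');s=sense()['tool_pos'];print(s)
a=cv2.imread('pics/s11.png')[80:280,180:340];b=cv2.imread('pics/t5.png')[200:360,260:400]
a=cv2.resize(a,None,fx=2.8,fy=2.8,interpolation=cv2.INTER_CUBIC);b=cv2.resize(b,(350,a.shape[0]))
cv2.imwrite('pics/c12.png',np.hstack([a,b]))
g=np.linspace(0,6.283,181)
for z,r in((52,75),(122,60),(192,45),(240,21),(288,17)):
    q=(w2p('scene',np.c_[466.2+r*np.cos(g),70.8+r*np.sin(g),0*g+z])-(180,80))*2.8;print(z,q.min(0).round(0),q.max(0).round(0))
```

```text
[471.01845276 230.1419935  348.08055338]
52 [110. 414.] [335. 511.]
122 [125. 331.] [310. 399.]
192 [140. 239.] [284. 283.]
240 [174. 177.] [242. 195.]
288 [175. 102.] [232. 114.]
```

View pics/c12.png

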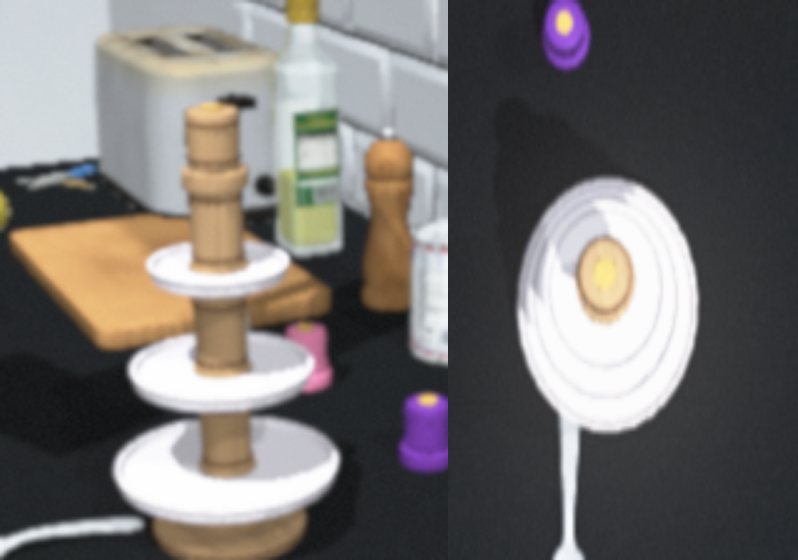

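The stand is complete, upright and released. The knob's ring is flush on the small tier's shoulder and its top is at row 102, as predicted. Handing in.

```bash
python3 -c "
from cell import *
print(sign_off())"
```

```text
the job is handed in; nothing more can be done
None
```

The cake stand is assembled on its foot (large, middle and small tier, then the wooden knob), released, and handed in at about 32 s; the final pictures show it upright and seated, and no verdict was returned.

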